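# Free the saw fence from its T-track and hold it level above the table

## Task

The aluminium saw fence is locked into the T-track of the plywood saw table by the black bar-shaped knob on its foot. Turn the knob anticlockwise to its stop while the fence stays on the table, then lift the fence out of the track, keeping it level, and hold it level and still over the table with at least 10 cm of free height under all of it, so that the track and table can be wiped clean; finish while still holding it in the air. Leave the brush, the tin and the push block where they are.

Things in the scene. Friction and masses are not known exactly. Their poses are not given: they have to be found in the camera images.
- board: Saw table: plywood, 420 (x) by 460 (y) by 24 mm, screwed flat to the bench; origin at the centre of its underside (bench height), z up, top at z = 24 mm. An aluminium T-track, flush with the top, runs along y over its whole length at board x = -140 mm: slot 12 mm wide, lips 8 mm thick, channel 26 mm wide, 18 mm deep in all.
- fence: Loose T-square saw fence, 0.6 to 0.9 kg. Origin: on the knob's axis, at the foot's underside (24 mm over the bench when seated, anywhere along the track). x runs along the beam, away from the knob (board x when seated); z up. Foot: plate 64 (x) by 160 (y) by 10 mm centred on the origin, with a tongue 60 mm wide, 10 mm thick, to x = 120 mm; the beam stands on it.
- beam_grip (a point): Balance point, on top of the beam: fence x = 121, y = 0, z = 60 mm; axes as the fence's. Beam: straight bar, aluminium with a wooden face, x = 75 to 335 mm, 35 mm wide (y = -17.5 to 17.5), z = 10 to 60 mm, with a pad 10 mm high under its far end. To lift, grip across its width here, fingers well down its sides, 40 N or more.
- stud_foot (a point): Lowest point of the fence: knob axis, 14 mm below the foot's underside while locked (11 mm when free). T-headed stud, head 20 by 6 by 6 mm, in the track's channel. Two keys on the foot (5 mm deep, 10 mm wide, 22 mm long, at fence y = -55 and 55 mm) ride in the slot. All come out straight up once the knob is turned free.
- fence_knob (a joint): Knob angle in rad: 0 to 0.15 at the start, locked (the stud's T-head lies across the slot, under the lips); 1.4 is its stop, free (T-head along the slot; it passes the slot from about 1.2 on). Grows as the knob turns anticlockwise seen from above; stays where left; takes 0.1 to 0.3 N m. Near the end the spring-loaded stud rises 3 mm into the slot.
- knob_grip (a point): On the knob's axis, 40 mm above the foot's underside (64 mm over the bench when seated). The grip: black plastic bar 60 mm long, 14 mm thick, from 21 to 51 mm above the foot's underside, on a steel collar 36 mm across. x axis along the bar: 0.17 rad anticlockwise of fence x at joint value 0, across the beam (along the track) at 1.4.
- brush: Wooden bench brush, 276 mm long, 74 mm high, standing on its bristles (144 by 28 mm) on the bench beside the board; origin on the bench, under the handle end of the bristles (x runs from handle to bristles). Leave alone.
- wax_tin: Round steel wax tin, 66 mm across, 45 mm high, on the bench beside the board; origin at the centre of its underside. Leave alone.
- push_block: Plywood push block 170 by 75 by 20 mm with a wooden handle up to 86 mm high, on the bench beside the board; origin at the centre of its underside. Leave alone.

How it is judged:
On the way, in this order (a step that is already met when the one before it is completed fails the run):
1. the knob is turned free (1.25 rad or more) while the fence still lies on the board (value of joint fence_knob above 1.25 rad and z of fence in the frame of board below 0.03 m), for 0.2 s.
2. the fence is clear of the track, carried by the fingers alone, level (z of fence in the frame of board above 0.05 m and angle between fence's own z axis and vertical below 0.15 rad and contact force between fence and the fingers above 3 N and contact force between fence and board below 0.2 N), for 0.2 s.
At the end, for the whole second after the job is handed in: The gripper alone holds the fence: foot at least 106 mm above the board top, within 0.09 rad of level, balance point over the board, still (under 20 mm/s, 0.1 rad/s), finger force over 3 N, touching neither board nor bystanders; those within 30 mm of their start (z of fence in the frame of board above 0.13 m and angle between fence's own z axis and vertical below 0.09 rad and x of beam_grip in the frame of board between -0.21 and 0.21 m and y of beam_grip in the frame of board between -0.23 and 0.23 m and linear speed of fence below 0.02 m/s and angular speed of fence below 0.1 rad/s and contact force between fence and the fingers above 3 N and contact force between fence and board below 0.2 N and contact force between fence and brush below 0.1 N and contact force between fence and wax_tin below 0.1 N and contact force between fence and push_block below 0.1 N and distance of each of brush, wax_tin, push_block from where it was at the start of the episode below 0.03 m); the arm keeps its last pose, push and grip.
It fails at once if the fence is tipped more than 0.3 rad (17 degrees) (angle between fence's own z axis and vertical above 0.3 rad).
It fails at once if the brush is pushed away (over 30 mm) (distance of brush from where it was at the start of the episode above 0.03 m).
It fails at once if the wax tin is pushed away (over 30 mm) (distance of wax_tin from where it was at the start of the episode above 0.03 m).
It fails at once if the push block is pushed away (over 30 mm) (distance of push_block from where it was at the start of the episode above 0.03 m).
It also fails if it takes over 48 s, if anything falls off the work surface, if the arm or the gripper's body presses on something with over 40 N, if the wrist force passes 120 N, or if a joint passes its speed limit or range.

## Robot

A 6-joint arm with a two-finger parallel gripper is mounted at the origin on the work surface. World frame = base frame: x ahead of the robot, y to its left, z up, the work surface at z = 0. Lengths are in m, angles in rad, forces in N, time in s.
With the tool pointing down it reaches from about 0.425 to 0.95 m from the base axis. Payload 3.5 kg.
Tool frame: the origin (TCP) lies between the finger pads; the fingertips stand 19 mm ahead of it and the grasp point (between the pads) is the TCP; z points along the fingers, y is the line along which they close (so a half turn about z gives the same grasp; the last joint's range is limited). The gripper opens to 85 mm and grips with 20 to 120 N. Pads are 22 mm wide; open, the fingers measure 114 mm over their backs; the gripper's body (76 mm by 85 mm) begins 54 mm behind the grasp point. The pads swing forward as they close: fully open they stand 13 mm farther back than shut.
Start: joints at [-1.309, 0.286, 1.577, -0, 1.279, -0.15], TCP at [0.27, -0.619, 0.25] pointing down, gripper open.
Joint ranges: [-2.77, 2.77], [-0.9, 2.22], [0.21, 2.48], [-1.53, 4.67], [0.24, 2.81], [-2.84, 2.84]. Speed limits (rad/s): [2.79, 2.79, 3.14, 3.14, 3.14, 3.14].

## Interface

Orientations are given as a unit quaternion [x, y, z, w].
In Python, from plant import get_state, cams, ctrl gives the robot as it stands. The module is installed in compiled form; this text tells all that it offers.
- The arm moves only by the tool jog_arm, never from a script. Its argument "deltas" is text: rows parted by semicolons, each of 6 numbers parted by spaces: the shift along the world's x, y, z normalised to -1 to 1, where 1 is 0.02 m, then the turn, a rotation vector about the world's x, y, z normalised to -1 to 1, where 1 is 0.1 rad. In form: x y z ax ay az; .... A call has 1 to 20 rows; each row shifts and turns the commanded pose from where the row before left it; what a row does not reach is not made up. A row lasts 1/8 s, in which the tool goes at most 62.5 mm and 10.7 degrees, less where a joint would pass 70% of its speed; a pose out of reach is approached as far as the arm can. A call with a number of a shift or a turn outside -1 to 1 is refused whole. A call with a gripper value outside its range is refused whole. "gripper" is the opening, from 0 (shut) to 1 (fully open), set as the call begins (left out, the last holds). The fingers move at their own pace and stop on an object; "squeeze" is the grip in N (left out, the last holds). Time passes only in rows, so rows that do not move let the fingers close. It gives the time, the measured TCP pose, the force, the opening and the grip force at its end, in the units of the state.
- get_state(): the state, without advancing time (a new reading comes with each control period).
- cams.read_camera(name): name is "scene" or "top" or "wrist"; returns a dict with "color" (480x640x3 uint8, blue, green, red), "vfov" (degrees; the focal length in pixels is half the picture's height over the tangent of half this angle, whatever the lens; pixels are square), "cx", "cy" (the principal point, pixels), "rvec" (rotation vector, rad) and "tvec" (3), from world to camera coordinates, as OpenCV has them. Camera axes: x right, y down, z forward; pixel columns grow to the right and rows downward; lengths in m; the calibration is good to about 2 mm. A picture is of the moment at which its call begins. There is no depth.
- ctrl.sign_off(): hands the job in; it is judged then, once.
The state is a dict: "time": time; "qpos": joint angles; "dq": joint speeds; "joint_efforts": joint torques, N m; "eef_pos": TCP position; "tcp_rot": TCP orientation; "contact_force": force on the tool from outside, world axes, zero at the start; "wrist_torque": the same for the moment, N m; "opening": opening from 0.0 (shut) to 1.0 (fully open); "finger_force": force on a finger pad.
Only numpy, scipy, OpenCV 4.12 (cv2) and the standard library are available. Lean on these libraries where they do the work, as an engineer would, in place of code of your own. Each camera call takes 0.05 s, during which the arm holds its last target. There are 200 camera calls.

## Working session

There is one attempt and no reset: what is moved stays moved. The work goes in short steps, Python scripts to look and compute and a tool call to move; the robot and the scene stay as the last step left them, time stands still between calls to the robot, and variables do not carry over. Pictures are saved under pics/ and viewed, at most 10 in all, crops included, and the job is handed in when it is done.

Besides the shell and the picture viewer there is one more tool, called after ">>>" by a JSON object that holds its "api" and its "payload", one argument or row to a line. jog_arm: Moves the arm, as the interface text tells. Its arguments: {"type":"object","properties":{"deltas":{"type":"string"},"gripper":{"type":"number"},"squeeze":{"type":"number"}},"required":["deltas"]}

```bash
mkdir -p pics
cat > h.py <<'E'
import numpy as np, cv2
from plant import get_state, cams, ctrl
def cam(n):
    d=cams.read_camera(n); f=240/np.tan(np.radians(d["vfov"])/2)
    d["K"]=np.array([[f,0,d["cx"]],[0,f,d["cy"]],[0,0,1.]]); d["R"]=cv2.Rodrigues(np.array(d["rvec"],float))[0]; d["t"]=np.array(d["tvec"],float).ravel(); return d
def atz(d,u,v,z):
    r=d["R"].T@np.linalg.inv(d["K"])@[u,v,1]; c=-d["R"].T@d["t"]; return c+r*(z-c[2])/r[2]
def tri(ds,ps):
    A=np.zeros((3,3));b=np.zeros(3)
    for d,(u,v) in zip(ds,ps):
        r=d["R"].T@np.linalg.inv(d["K"])@[u,v,1]; r/=np.linalg.norm(r); P=np.eye(3)-np.outer(r,r); A+=P;b+=P@(-d["R"].T@d["t"])
    return np.linalg.solve(A,b)
def proj(d,p):
    q=d["K"]@(d["R"]@np.array(p)+d["t"]); return q[:2]/q[2]
E
python3 - <<'E'
from h import *
import pickle
D={n:cam(n) for n in("top","scene","wrist")}
pickle.dump(D,open("d0.pkl","wb"))
for n in D: cv2.imwrite(f"pics/{n}0.png",D[n]["color"]); print(n,-D[n]["R"].T@D[n]["t"],D[n]["K"][0,0])
print(get_state())
E
```

```text
top [0.38560734 0.04423845 0.9934346 ] 462.0356517716539
scene [ 1.4644385  -0.43848574  0.79431444] 484.8441425900321
wrist [ 0.34320626 -0.58717271  0.37110736] 420.37095780357726
{'time': 0.15, 'qpos': array([-1.30902025e+00,  2.87016133e-01,  1.57785102e+00,  2.71075206e-05,
        1.27862345e+00, -1.50008048e-01]), 'dq': array([-0.0003155 , -0.00161651, -0.00243835,  0.0005726 , -0.00028256,
       -0.00017272]), 'joint_efforts': array([ 6.79041987e-04, -4.06605184e+01, -2.93141127e+01, -1.46910902e-04,
        3.94860719e-03,  2.44264619e-06]), 'eef_pos': array([ 0.27006624, -0.61809022,  0.24922335]), 'tcp_rot': array([ 9.78879360e-01,  2.04436539e-01, -4.00494656e-05, -9.48216850e-04]), 'contact_force': array([ 0.43061533,  0.0120486 , -0.09631441]), 'wrist_torque': array([0.04313954, 0.00822301, 0.0646547 ]), 'finger_force': 0.0, 'opening': 0.9993334662194657}
```

View pics/top0.png

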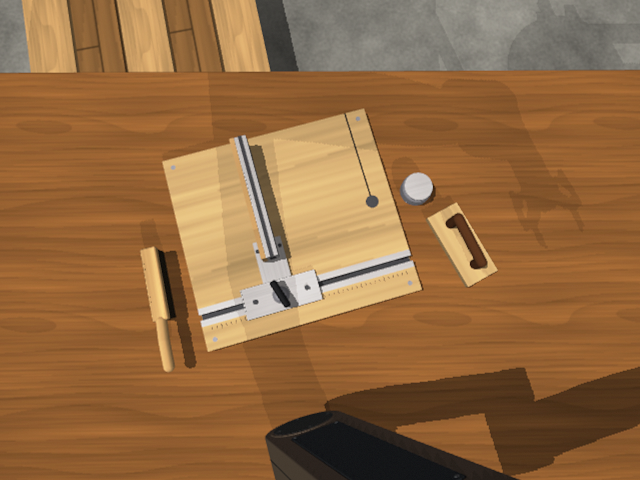

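View pics/scene0.png

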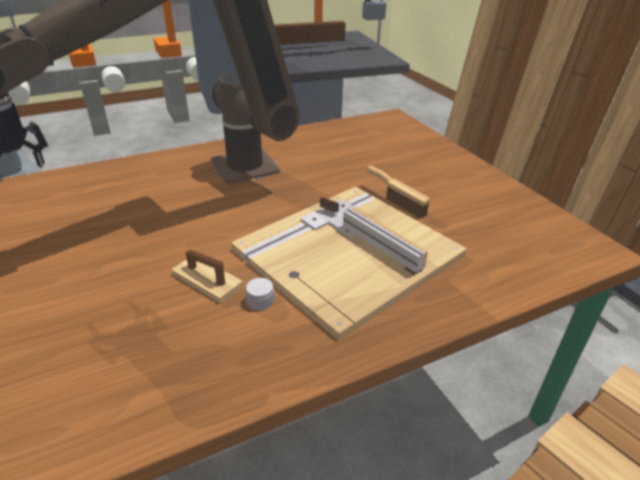

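The top view shows the fence foot around (282,294), the knob bar running from (274,283) to (289,305), and the beam from (238,138) to (272,257). The brush is to the left, with the tin and push block to the right. In the scene view the knob is near (330,205). I'll zoom both views so I can triangulate.

Run:
```python
from h import *
import pickle
D=pickle.load(open("d0.pkl","rb"))
a=cv2.resize(D["top"]["color"][235:335,200:330],None,fx=5.6,fy=5.6,interpolation=cv2.INTER_CUBIC)
b=cv2.resize(D["scene"]["color"][180:280,295:435],None,fx=5,fy=5,interpolation=cv2.INTER_CUBIC)
cv2.imwrite("pics/a.png",a);cv2.imwrite("pics/b.png",b)
t=D["top"]
c=[atz(t,u,v,.024) for u,v in[(163,160),(365,109),(422,290),(208,351)]]
print(np.round(c,4),np.mean(c,0))
for n,p,z in[("knob",(281,293),.075),("far",(238,138),.084),("near",(271,257),.084)]: print(n,atz(t,*p,z))
```

```text
[[ 0.7255  0.367   0.024 ]
 [ 0.8409 -0.0774  0.024 ]
 [ 0.4365 -0.185   0.024 ]
 [ 0.3185  0.2586  0.024 ]] [0.58033769 0.09081636 0.024     ]
knob [0.43148602 0.10668425 0.075     ]
far [0.75063111 0.19493326 0.084     ]
near [0.50214566 0.12586914 0.084     ]
```

View pics/a.png

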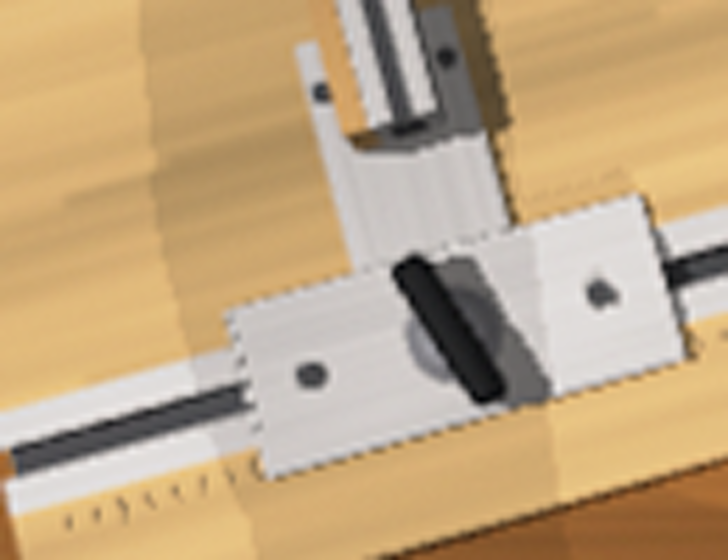

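View pics/b.png

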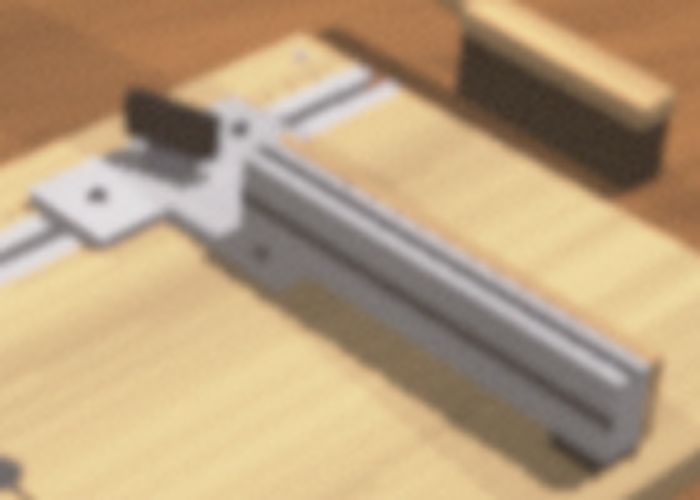

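The zooms give these pixels: bar-top centre at about (280.2,293.8) in top and (330,201) in scene, beam near end at about (270,257). The board yaw is about 0.26, the knob is at about (0.431,0.107), and the bar's angle is about 0.57. I'll check heights by triangulation and move over.

Run:
```python
from h import *
import pickle
D=pickle.load(open("d0.pkl","rb"))
T=lambda u,v:(200+u/5.6,235+v/5.6); S=lambda u,v:(295+u/5,180+v/5)
ds=[D["top"],D["scene"]]
for n,a,b in[("bar end far",(410,262),(214,122)),("bar end near",(491,395),(133,92)),("bar mid",(449,329),(174,106)),("foot corner",(688,355),(35,192)),("foot corner2",(642,198),(100,243)),("beam near right top",(437,110),(247,152)),("foot hole R",(602,293),(97,195)),("foot hole L",(312,375),(239,129))]:
    print(n,tri(ds,[T(*a),S(*b)]).round(4))
```

```text
bar end far [0.4543 0.1227 0.0677]
bar end near [0.4072 0.0945 0.0682]
bar mid [0.4305 0.1091 0.0682]
foot corner [0.4223 0.0248 0.028 ]
foot corner2 [0.4804 0.0397 0.0255]
beam near right top [0.5075 0.1132 0.0814]
foot hole R [0.4447 0.0548 0.0313]
foot hole L [0.4159 0.1615 0.0306]
```

>>> {"api": "jog_arm", "payload": {
  "deltas": "0.5 1 0 0 0 0;0.6 1 0 0 0 0;0.6 1 0 0 0 0;0.6 1 0 0 0 0;0.6 1 0 0 0 0;0.6 1 0 0 0 0;0.6 1 0 0 0 0;0.6 1 0 0 0 0;0.6 1 0 0 0 0;0.6 1 0 0 0 0;0.6 1 0 0 0 0;0.6 1 0 0 0 0;0.6 1 0 0 0 0;0.6 1 0 0 0 0;0.6 1 0 0 0 0;0.6 1 0 0 0 0;0.6 1 0 0 0 0;0.6 1 0 0 0 0;0.5 1 0 0 0 0;0.5 1 0 0 0 0",
  "gripper": 1
}}

```text
time: 2.65
eef_pos: [0.5046, -0.2171, 0.2503]
tcp_rot: [0.979, 0.204, 0.0, 0.0]
contact_force: [0.9, 0.3, 0.5]
opening: 1.0
finger_force: 0.0
```

>>> {"api": "jog_arm", "payload": {
  "deltas": "-0.2 0.9 -0.2 0 0 0.1;-0.2 0.9 -0.2 0 0 0.1;-0.2 0.9 -0.2 0 0 0.1;-0.2 0.9 -0.2 0 0 0.1;-0.2 0.9 -0.2 0 0 0.1;-0.2 0.9 -0.3 0 0 0.1;-0.2 0.9 -0.3 0 0 0.1;-0.2 0.9 -0.3 0 0 0.1;-0.2 0.9 -0.3 0 0 0.1;-0.2 0.9 -0.3 0 0 0.1;-0.2 0.9 -0.3 0 0 0.1;-0.2 0.9 -0.3 0 0 0.1;-0.2 0.9 -0.3 0 0 0.1;-0.2 0.9 -0.3 0 0 0.1;-0.2 0.9 -0.3 0 0 0.1;-0.2 0.9 -0.3 0 0 0.07;-0.2 0.9 -0.3 0 0 0;-0.2 0.9 -0.3 0 0 0;0 0 0 0 0 0"
}}

```text
time: 5.03
eef_pos: [0.4313, 0.1066, 0.1516]
tcp_rot: [0.959, 0.282, -0.001, -0.0]
contact_force: [-0.7, -0.6, -0.1]
opening: 0.999
finger_force: 0.0
```

Run:
```python
from h import *
import pickle
w=cam("wrist"); s=get_state(); pickle.dump(w,open("w1.pkl","wb"))
im=w["color"].copy()
print(s["eef_pos"],s["tcp_rot"],s["qpos"])
for x,y,z in[(.431,.1075,.075),(.4563,.1236,.075),(.4057,.0914,.075)]:
    cv2.drawMarker(im,tuple(int(v) for v in proj(w,[x,y,z])),(0,0,255),0,12,1)
cv2.imwrite("pics/w1.png",im)
```

```text
[0.4318351  0.10597904 0.15206418] [ 9.59585076e-01  2.81418549e-01 -2.75733393e-04  7.40338788e-05] [ 1.18998571e-02 -1.27881058e-01  2.20838833e+00 -3.33805999e-04
  1.06157642e+00  1.01231479e+00]
```

View pics/w1.png

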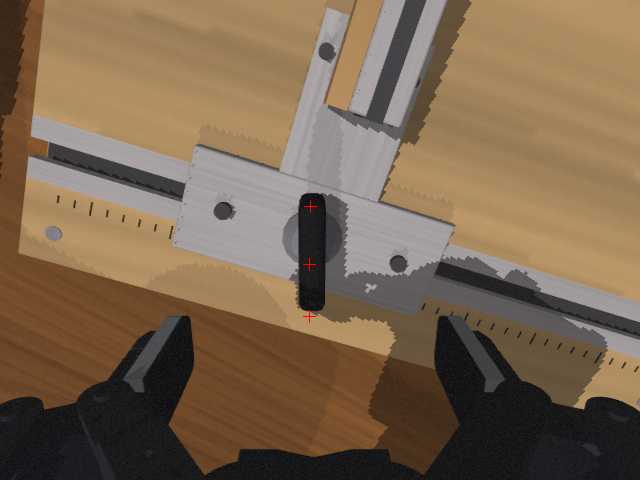

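The wrist view shows the bar from (313,195) to (311,310), with its centre 10 px or so above my marker, and foot holes at (223,211) and (399,264). I'll work out the correction.

Run:
```python
from h import *
import pickle
w=pickle.load(open("w1.pkl","rb")); D=pickle.load(open("d0.pkl","rb")); t=D["top"]; s=D["scene"]
print("cam",-w["R"].T@w["t"])
print("holes z.034",atz(w,223,211,.034),atz(w,399,264,.034))
print("bar ends z.075",atz(w,313,197,.075),atz(w,312,308,.075))
T=lambda u,v:(200+u/5.6,235+v/5.6); S=lambda u,v:(295+u/5,180+v/5)
for n,a,b,c in[("holeR",(602,293),(97,195),(399,264)),("holeL",(312,375),(239,129),(223,211)),("barmid",(449,329),(174,106),(312,252))]:
    print(n,"wt",tri([w,t],[c,T(*a)]).round(4),"ws",tri([w,s],[c,S(*b)]).round(4),"all",tri([w,t,s],[c,T(*a),S(*b)]).round(4))
```

```text
cam [0.49862342 0.14878686 0.2735497 ]
holes z.034 [0.41778275 0.16006737 0.034     ] [0.4466309  0.05321903 0.034     ]
bar ends z.075 [0.46114232 0.12501835 0.075     ] [0.41075757 0.09332568 0.075     ]
holeR wt [0.4456 0.054  0.0341] ws [0.4469 0.0534 0.0333] all [0.4457 0.0539 0.0325]
holeL wt [0.4162 0.161  0.0298] ws [0.4171 0.1603 0.0316] all [0.4163 0.1609 0.0309]
barmid wt [0.4316 0.1083 0.0596] ws [0.4349 0.1084 0.0704] all [0.4323 0.1088 0.0682]
```

>>> {"api": "jog_arm", "payload": {
  "deltas": "0 0.07 -0.7 0 0 0;0 0 -0.7 0 0 0;0 0 -0.7 0 0 0;0 0 -0.7 0 0 0;0 0 -0.6 0 0 0;0 0 -0.5 0 0 0;0 0 -0.3 0 0 0;0 0 0 0 0 0"
}}

```text
time: 6.08
eef_pos: [0.432, 0.1069, 0.0679]
tcp_rot: [0.96, 0.281, -0.0, -0.0]
contact_force: [-0.7, 0.9, 1.2]
opening: 1.005
finger_force: 0.0
```

>>> {"api": "jog_arm", "payload": {
  "deltas": "0 0 0 0 0 0;0 0 0 0 0 0;0 0 0 0 0 0;0 0 0 0 0 0;0 0 0 0 0 0;0 0 0 0 0 0;0 0 0 0 0 0;0 0 0 0 0 0",
  "gripper": 0,
  "squeeze": 40
}}

```text
time: 7.08
eef_pos: [0.4317, 0.1078, 0.0687]
tcp_rot: [0.96, 0.28, -0.0, -0.001]
contact_force: [-2.4, 4.4, 4.3]
opening: 0.157
finger_force: 42.2
```

>>> {"api": "jog_arm", "payload": {
  "deltas": "0 0 0 0 0 0.4;0 0 0 0 0 0.6;0 0 0 0 0 0.6;0 0 0 0 0 0.6;0 0 0 0 0 0.6;0 0 0 0 0 0.6;0 0 0 0 0 0.6;0 0 0 0 0 0"
}}

```text
time: 8.07
eef_pos: [0.4318, 0.1077, 0.0687]
tcp_rot: [0.885, 0.465, -0.0, -0.001]
contact_force: [-3.2, 5.0, 4.4]
opening: 0.154
finger_force: 42.2
```

>>> {"api": "jog_arm", "payload": {
  "deltas": "0 0 0 0 0 0.6;0 0 0 0 0 0.6;0 0 0 0 0 0.6;0 0 0 0 0 0.6;0 0 0 0 0 0.6;0 0 0 0 0 0.6;0 0 0 0 0 0.6;0 0 0 0 0 0.6;0 0 0 0 0 0.6;0 0 0 0 0 0.6;0 0 0 0 0 0.6;0 0 0 0 0 0.6;0 0 0 0 0 0.6;0 0 0 0 0 0.5;0 0 0 0 0 0;0 0 0 0 0 0"
}}

```text
time: 10.07
eef_pos: [0.4322, 0.1075, 0.0688]
tcp_rot: [0.623, 0.782, 0.0, -0.001]
contact_force: [-2.7, 4.5, 4.8]
opening: 0.152
finger_force: 42.3
```

```bash
python3 -c "
from h import *
s=get_state();print(s['wrist_torque'],s['contact_force'],s['qpos'],s['tcp_rot'])"
```

```text
[0.76631695 0.34830905 0.03640139] [-2.74306954  4.45067156  4.78792794] [ 1.44845110e-02  1.97537551e-02  2.25002643e+00  2.00129318e-03
  8.72137545e-01 -2.12867310e-01] [ 6.22838566e-01  7.82349990e-01  4.89707418e-04 -6.11153659e-04]
```

>>> {"api": "jog_arm", "payload": {
  "deltas": "0 0 0 0 0 0.3;0 0 0 0 0 0.3;0 0 0 0 0 0"
}}

```text
time: 10.45
eef_pos: [0.4326, 0.1068, 0.0688]
tcp_rot: [0.599, 0.801, 0.0, 0.0]
contact_force: [-2.3, 1.4, 5.3]
opening: 0.153
finger_force: 42.5
```

Run:
```python
from h import *
s=get_state();print(s['wrist_torque'],s['contact_force'],s['tcp_rot'],2*np.arctan2(s['tcp_rot'][1],s['tcp_rot'][0]))
w=cam("wrist");cv2.imwrite("pics/w2.png",w["color"])
```

```text
[ 0.26235363  0.28472059 -0.47015625] [-2.33686002  1.36377252  5.32641907] [5.99312667e-01 8.00514934e-01 3.63381527e-04 1.89112419e-04] 1.856308089960745
```

View pics/w2.png

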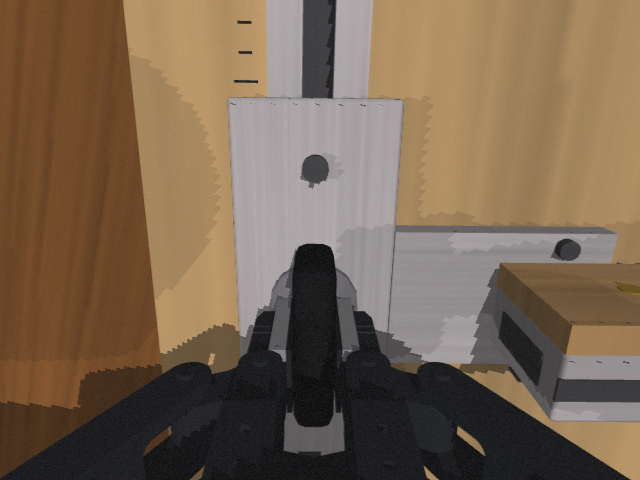

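At the stop now (reaction torque 0.47 N m), and the bar lies along the foot. I'll release, rise and re-orient over the beam.

>>> {"api": "jog_arm", "payload": {
  "deltas": "0 0 0 0 0 0;0 0 0 0 0 0;0 0 0 0 0 0;0 0 0.3 0 0 0;0 0 0.7 0 0 0;0 0 1 0 0 0;0 0 1 0 0 0;0 0 1 0 0 0;0 0 1 0 0 0",
  "gripper": 0.45
}}

```text
time: 11.62
eef_pos: [0.4325, 0.1069, 0.1702]
tcp_rot: [0.598, 0.801, 0.0, 0.001]
contact_force: [-0.7, 0.0, 0.3]
opening: 0.45
finger_force: 0.0
```

>>> {"api": "jog_arm", "payload": {
  "deltas": "0.4 0.1 0 0 0 -1;0.4 0.1 0 0 0 -1;0.4 0.1 0 0 0 -1;0.4 0.1 0 0 0 -1;0.4 0.1 0 0 0 -1;0.4 0.1 0 0 0 -1;0.4 0.1 0 0 0 -1;0.4 0.1 0 0 0 -1;0.4 0.1 0 0 0 -1;0.4 0.1 0 0 0 -1;0.4 0.1 0 0 0 -1;0.4 0.1 0 0 0 -1;0.4 0.1 0 0 0 -1;0.4 0.1 0 0 0 -1;0.2 0.1 0 0 0 -1;0 0.1 0 0 0 -0.9;0 0 0 0 0 0",
  "gripper": 1
}}

```text
time: 13.75
eef_pos: [0.5485, 0.139, 0.1694]
tcp_rot: [0.991, 0.135, 0.001, 0.0]
contact_force: [0.3, -0.7, 0.8]
opening: 1.001
finger_force: 0.0
```

Run:
```python
from h import *
import pickle
s=get_state();print(s['eef_pos'],s['qpos'],2*np.arctan2(s['tcp_rot'][1],s['tcp_rot'][0]))
w=cam("wrist");t=cam("top");pickle.dump((w,t),open("w3.pkl","wb"))
im=w["color"].copy()
K=np.array([.4322,.1072]);a=.2635;X=np.array([np.cos(a),np.sin(a)]);Y=np.array([-X[1],X[0]])
for x,y in[(121,0),(121,17.5),(121,-17.5),(75,17.5),(75,-17.5)]:
    p=K+X*x/1e3+Y*y/1e3
    cv2.drawMarker(im,tuple(int(v) for v in proj(w,[*p,.084])),(0,0,255),0,12,1)
cv2.imwrite("pics/w3.png",im)
```

```text
[0.54845485 0.13897947 0.16940224] [ 6.89037199e-02  1.28199485e-01  1.91723035e+00 -5.37355033e-05
  1.09493159e+00  1.36961020e+00] 0.2701144353352676
```

View pics/w3.png

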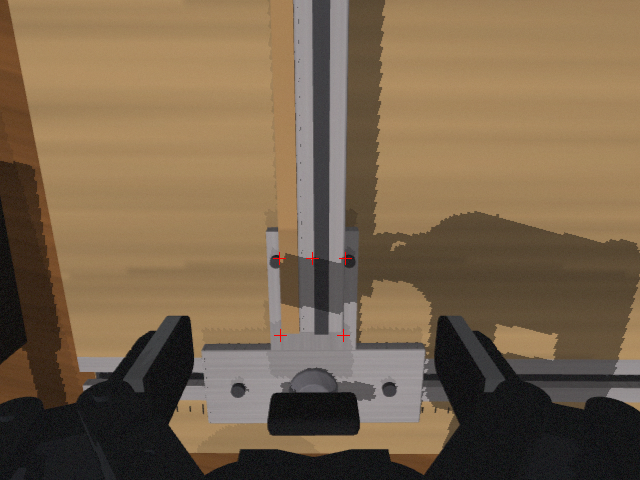

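The wrist view shows the beam aligned between the fingers. My markers (279–343 px wide, near end at row 335) match its edges. I'll descend and grip.

>>> {"api": "jog_arm", "payload": {
  "deltas": "0 0 -0.8 0 0 0;0 0 -0.8 0 0 0;0 0 -0.8 0 0 0;0 0 -0.8 0 0 0;0 0 -0.8 0 0 0;0 0 -0.7 0 0 0;0 0 -0.5 0 0 0;0 0 -0.2 0 0 0;0 0 0 0 0 0"
}}

```text
time: 14.98
eef_pos: [0.5483, 0.1389, 0.0603]
tcp_rot: [0.991, 0.134, 0.0, -0.0]
contact_force: [-0.6, 0.1, 0.8]
opening: 0.999
finger_force: 0.0
```

>>> {"api": "jog_arm", "payload": {
  "deltas": "0 0 0 0 0 0;0 0 0 0 0 0;0 0 0 0 0 0;0 0 0 0 0 0;0 0 0 0 0 0;0 0 0 0 0 0;0 0 0 0 0 0;0 0 0 0 0 0",
  "gripper": 0,
  "squeeze": 70
}}

```text
time: 15.98
eef_pos: [0.5486, 0.139, 0.061]
tcp_rot: [0.991, 0.134, 0.0, -0.0]
contact_force: [-0.9, 1.2, 6.3]
opening: 0.408
finger_force: 72.1
```

>>> {"api": "jog_arm", "payload": {
  "deltas": "0 0 0.1 0 0 0;0 0 0.2 0 0 0;0 0 0.2 0 0 0;0 0 0.2 0 0 0;0 0 0.2 0 0 0;0 0 0.2 0 0 0;0 0 0 0 0 0"
}}

```text
time: 16.85
eef_pos: [0.5485, 0.1389, 0.0829]
tcp_rot: [0.991, 0.134, 0.0, 0.0]
contact_force: [0.1, -0.3, -5.8]
opening: 0.402
finger_force: 71.0
```

It weighs about 6 N and hangs free, so nothing is jammed. I'll lift on.

>>> {"api": "jog_arm", "payload": {
  "deltas": "0 0 0.2 0 0 0;0 0 0.4 0 0 0;0 0 0.5 0 0 0;0 0 0.5 0 0 0;0 0 0.5 0 0 0;0 0 0.5 0 0 0;0 0 0.5 0 0 0;0 0 0.5 0 0 0;0 0 0.5 0 0 0;0 0 0.5 0 0 0;0 0 0.5 0 0 0;0 0 0.5 0 0 0;0 0 0.4 0 0 0;0 0 0.2 0 0 0;0 0 0.1 0 0 0;0 0 0 0 0 0;0 0 0 0 0 0;0 0 0 0 0 0"
}}

```text
time: 19.1
eef_pos: [0.548, 0.1388, 0.2079]
tcp_rot: [0.991, 0.134, -0.0, -0.0]
contact_force: [0.8, -0.5, -6.0]
opening: 0.401
finger_force: 71.0
```

Run:
```python
from h import *
s=get_state();print(s['eef_pos'],s['contact_force'],s['wrist_torque'],s['finger_force'])
w=cam("scene");cv2.imwrite("pics/s4.png",cv2.resize(w["color"][120:320,220:480],None,fx=2.8,fy=2.8,interpolation=cv2.INTER_CUBIC))
```

```text
[0.54802236 0.13881884 0.20794447] [ 0.84104283 -0.47384353 -5.95155849] [ 0.02467718 -0.00113637 -0.03651781] 70.97023487091064
```

View pics/s4.png

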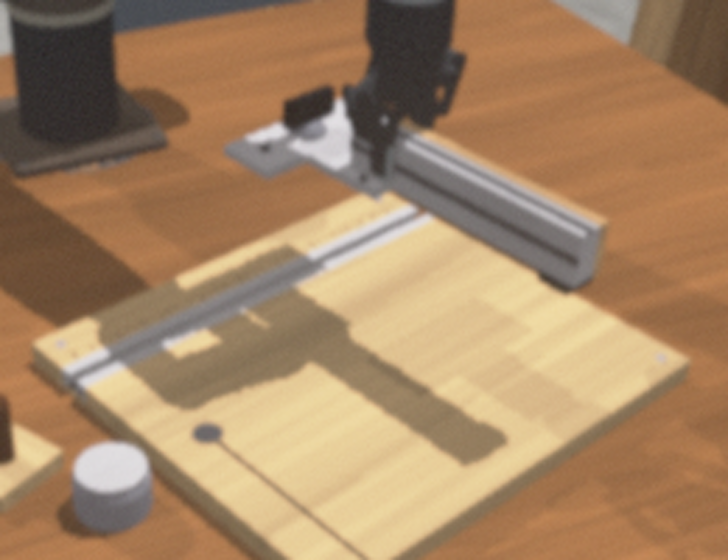

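The view shows the fence clear above the board, with the beam from (400,140) to (600,225) in the crop. I'll check levelness against the predicted projection.

Run:
```python
from h import *
w=cam("scene")
K=np.array([.4318,.1071]);a=.2675;X=np.array([np.cos(a),np.sin(a)]);Y=np.array([-X[1],X[0]])
for p in (0,.09):
  for x,y,z in[(335,-17.5,60),(335,-17.5,10),(335,17.5,60),(-32,-80,0),(32,-80,0)]:
    q=K+X*x/1e3+Y*y/1e3
    print(p,x,y,z,((proj(w,[*q,.024+.147+z/1e3+p*(x-121)/1e3])-[220,120])*2.8).round())
```

```text
0 335 -17.5 60 [582. 233.]
0 335 -17.5 10 [573. 286.]
0 335 17.5 60 [609. 219.]
0 -32 -80 0 [224. 151.]
0 32 -80 0 [268. 177.]
0.09 335 -17.5 60 [585. 212.]
0.09 335 -17.5 10 [576. 266.]
0.09 335 17.5 60 [613. 198.]
0.09 -32 -80 0 [224. 164.]
0.09 32 -80 0 [268. 185.]
```

The predictions for a level fence match the picture: far corner (609,219) and foot corners (224,151) and (268,177). Handing in.

```bash
python3 -c "
from h import *
print(ctrl.sign_off())"
```

```text
the job is handed in; nothing more can be done
None
```

I turned the knob to its stop and lifted the fence out of the track. It was level and still about 147 mm above the table, held by the gripper alone, when I handed the job in; no verdict came back.

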